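Uncap and hold the balcony shutter's dead-man button

ROBOT

A 6-joint arm with a two-finger parallel gripper is mounted at the origin on the work surface. World frame = base frame: x ahead of the robot, y to its left, z up, the work surface at z = 0. Lengths are in m, angles in degrees, forces in N, time in s.
With the tool pointing down it reaches from about 0.4 to 0.825 m from the base axis. Payload 7 kg.
Tool frame: the origin (TCP) lies on the centre line of the jaws, within the pads' length; the fingertips stand 14 mm ahead of it and the grasp point (between the pads) lies 5 mm behind it; z points along the fingers, y is the line along which they close (so a half turn about z gives the same grasp; the last joint's range is limited). The gripper opens to 88 mm and grips with 3 to 60 N. Pads are 19 mm wide; open, the fingers measure 130 mm over their backs; the gripper's body (78 mm by 193 mm) begins 47 mm behind the grasp point.
Start: joints at [-59.353, 20.546, 0.682, 0, -70.136, -16.507], TCP at [0.165, -0.655, 0.241] pointing down, gripper open.
Joint ranges: [-176.03, 176.03], [-82.01, 121.73], [-58.28, 71.71], [-173.87, 95.51], [-174.79, -0.11], [-173.66, 173.66]. Speed limits (degrees/s): [136.94, 136.94, 172.46, 180, 180, 180].

INTERFACE

Orientations are given as [roll, pitch, yaw] about the fixed x, y, z axes, in that order (R = Rz(yaw) Ry(pitch) Rx(roll)).
In Python, from plant import r gives the robot as it stands.
- The arm moves only by the tool send_rows, never from a script. Its argument "steps" is a list of rows, each an object with "dp": the shift along the tool's x, y, z in mm, a list of three; "roll": the turn about the tool's z in rad; "jaw": the opening in per cent of the stroke, from 0 (shut) to 100 (fully open). In form: [{"dp": [tx, ty, tz], "roll": roll, "jaw": jaw}, ...]. A call has 1 to 5 rows; each row is the pose to reach, as a shift and turn from the pose commanded when the call began, along the tool's axes at that moment; what a row does not reach only later rows make up. A row lasts 1/8 s, in which the tool goes at most 62.5 mm and 10.7 degrees, less where a joint would pass 70% of its speed; a pose out of reach is approached as far as the arm can. A call with a gripper value outside its range is refused whole. The fingers move at their own pace and stop on an object; "newtons" is the grip in N (left out, the last holds). Time passes only in rows, so rows that repeat a pose let the fingers close. It gives the time, the measured TCP pose, the force, the opening and the grip force at its end, in the units of the state.
- r.get_state(): the state, without advancing time (a new reading comes with each control period).
- r.capture(name): name is "side" or "top"; returns a dict with "image" (400x640x3 uint8, blue, green, red), "K" (3x3 intrinsics, pixels), "rvec" (rotation vector, rad) and "tvec" (3), from world to camera coordinates, as OpenCV has them. Camera axes: x right, y down, z forward; pixel columns grow to the right and rows downward; lengths in m; the calibration is good to about 2 mm. A picture is of the moment at which its call begins. There is no depth.
- r.close_job(): hands the job in; it is judged then, once.
The state is a dict: "time_s": time; "joints": joint angles; "qd": joint speeds; "joint_torque": joint torques, N m; "tcp_pos": TCP position; "eef_rot": TCP orientation; "contact_force": force on the tool from outside, world axes, zero at the start; "moment": the same for the moment, N m; "gripper_width": finger opening in m; "gripper_force": force on a finger pad.
Only numpy, scipy, OpenCV 4.12 (cv2) and the standard library are available. Lean on these libraries where they do the work, as an engineer would, in place of code of your own. Each camera call takes 0.05 s, during which the arm holds its last target. There are 200 camera calls.

TASK

Lift the blue cap off the balcony shutter control and set it down, not drop it, open side down on the middle of the cork coaster, and let go of it. Then press the green dead-man button straight down with the gripper until its top is flush with the top of the yellow collar around it, and finish while still holding it there: the shutter runs only at that middle position, and pressing on to the bottom stop at any time trips the cut-out and spoils the job. Leave the stapler, mug and highlighter where they are.

Things in the scene. Friction and masses are not known exactly. Their poses are not given: they have to be found in the camera images.
- station: Shutter control: white box 110 x 110 mm, flat top 40 mm above the desk, fixed to the desk. Origin at the centre of its underside, z up. A yellow collar (outer diameter 54, inner diameter 46 mm, 14 mm high) stands in the middle of its top; the green button stands in the collar.
- collar_top (a point): Centre of the collar's top edge, 54 mm above the desk: where the button's top must be while it is held.
- button_top (a point): Centre of the top of the green button (round, flat, diameter 42 mm). It stands 12 mm above the collar when free (66 mm above the desk) and moves straight down when pressed. Under the cap at first.
- button (a joint): Travel of the button in m: 0 free, 0.012 flush with the collar, 0.022 at the bottom stop. The spring pushes back with about 2 N at first touch, 6 N when flush and 10 N at the stop, and returns the button when let go.
- cap_grip (a point): Grasp point on the blue cap, on its axis. The cap is an upside-down cup, outer diameter 66, inner diameter 59, 36 mm high, loose over the collar with its rim on the box top; on it stands a round knob of diameter 22 and height 38 mm. This point lies on the knob 24 mm above the cup's flat top, 14 mm below the knob's top and 60 mm above the cap's rim; z points up. The cap must rise 26 mm to clear the button. Mass about 70 g.
- cap: The same blue cap; origin at the centre of its rim (underside), z up.
- coaster: Flat square cork coaster 120 x 120 mm, 5 mm thick, fixed on the desk. Origin at the centre of its underside.
- stapler: Bystander: steel stapler, 150 x 36 mm, 60 mm high, long side along its x; origin at the centre of its underside.
- mug: Bystander: grey ceramic mug, diameter 80, height 95 mm, handle to its +y; origin at the centre of its underside.
- highlighter: Bystander: orange plastic highlighter, 129 x 24 x 18 mm, long side along its x, lying flat; origin under its middle.
There are look-alikes about, which are no part of the job. Leave any turquoise look-alike of the station alone. There is more than one size of the cap; the job needs the larger.

How it is judged (in metres and radians):
On the way, in this order (a step that is already met when the one before it is completed fails the run):
1. the cap is lifted clear of the button by the fingers (height (world z) of cap_grip above 0.128 m and contact force between the fingers and cap above 0.1 N), for 0.1 s.
2. the cap stands open side down on the coaster, let go (horizontal distance between cap_grip and coaster below 0.035 m and height (world z) of cap_grip between 0.061 and 0.069 m and angle between cap_grip's own z axis and vertical below 0.08 rad and contact force between cap and coaster above 0.05 N and contact force between the fingers and cap below 0.05 N and linear speed of cap below 0.02 m/s), for 0.3 s.
3. the fingers hold the button at the collar's height (value of joint button between 0.008 and 0.016 m and contact force between the fingers and button above 2 N), for 0.5 s.
At the end, for the whole second after the job is handed in: The fingers hold the button pressed 8 to 16 mm (flush with the collar is 12 mm), at rest, with more than 2 N, through the last second; the cap stands upright on the coaster, its axis within 35 mm of the coaster's centre, untouched by the fingers (all of step 3 and velocity of joint button between -0.01 and 0.01 m/s and horizontal distance between cap_grip and coaster below 0.035 m and height (world z) of cap_grip between 0.061 and 0.069 m and angle between cap_grip's own z axis and vertical below 0.08 rad and contact force between cap and coaster above 0.05 N and contact force between the fingers and cap below 0.05 N); the arm keeps its last pose, push and grip.
It fails at once if the button is pressed to the stop (beyond 19.5 mm) (value of joint button above 0.0195 m).
It fails at once if the cap is dropped (falls free at over 0.5 m/s) (linear speed of cap above 0.5 m/s and contact force between the fingers and cap below 0.02 N).
It fails at once if a bystander is moved more than 25 mm (distance of any of stapler, mug, highlighter from where it was at the start of the episode above 0.025 m).
It also fails if it takes over 54 s, if anything falls off the work surface, if the arm or the gripper's body presses on something with over 40 N, if the wrist force passes 120 N, or if a joint passes its speed limit or range.

## Working session

There is one attempt and no reset: what is moved stays moved. The work goes in short steps, Python scripts to look and compute and a tool call to move; the robot and the scene stay as the last step left them, time stands still between calls to the robot, and variables do not carry over. Pictures are saved under pics/ and viewed, at most 10 in all, crops included, and the job is handed in when it is done.

Besides the shell and the picture viewer there is one more tool, called after ">>>" as name([rows], argument=value, ...), one row to a line, values as JSON. send_rows: Moves the arm, as the interface text tells. Its arguments: {"type":"object","properties":{"steps":{"type":"array","items":{"type":"object","properties":{"dp":{"type":"array","items":{"type":"number"}},"roll":{"type":"number"},"jaw":{"type":"number"}}}},"newtons":{"type":"number"}},"required":["steps"]}

```bash
mkdir -p pics; cat > h.py <<'E'
import numpy as np,cv2
from plant import r
def cap(n,f=None):
    c=r.capture(n)
    if f: cv2.imwrite('pics/'+f,c['image'])
    return c
def ray(c,u,v):
    R=cv2.Rodrigues(np.array(c['rvec'],float))[0];t=np.array(c['tvec'],float).ravel()
    p=cv2.undistortPoints(np.array([[[u,v]]],float),np.array(c['K'],float),None)[0,0]
    return -R.T@t, R.T@np.array([p[0],p[1],1])
def plane(c,u,v,z):
    o,d=ray(c,u,v); return o+d*(z-o[2])/d[2]
E
python3 - <<'E'
from h import *
for n in('top','side'):
    c=cap(n,n+'0.png'); o,d=ray(c,320,200); print(n,o.round(3),d.round(3),c['K'][0][0])
s=r.get_state(); print({k:np.round(v,3) for k,v in s.items()})
E
```

```text
top [0.469 0.014 1.03 ] [ 0.09  -0.034 -0.995] 365.1381892535809
side [0.175 0.767 0.738] [ 0.331 -0.723 -0.606] 382.1871332664775
{'time_s': np.float64(0.1), 'joints': array([-5.9353e+01,  2.0587e+01,  6.3800e-01, -1.6000e-02, -7.0135e+01,
       -1.6506e+01]), 'qd': array([ 0.03 , -0.178,  0.069,  0.133,  0.027, -0.009]), 'joint_torque': array([ 2.0000e-03, -5.8416e+01,  2.9376e+01,  7.0150e+00,  1.0000e-02,
       -0.0000e+00]), 'tcp_pos': array([ 0.165, -0.654,  0.24 ]), 'eef_rot': array([ 1.79915e+02, -9.00000e-03, -1.65865e+02]), 'contact_force': array([ 0.272, -0.203,  0.401]), 'moment': array([ 0.043, -0.02 ,  0.031]), 'gripper_force': np.float64(0.0), 'gripper_width': np.float64(0.087)}
```

View pics/top0.png

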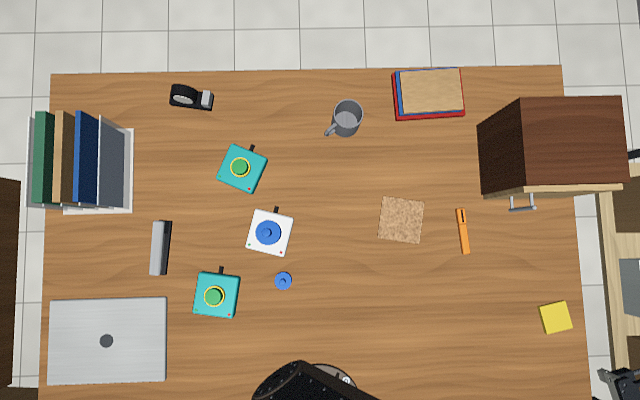

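View pics/side0.png

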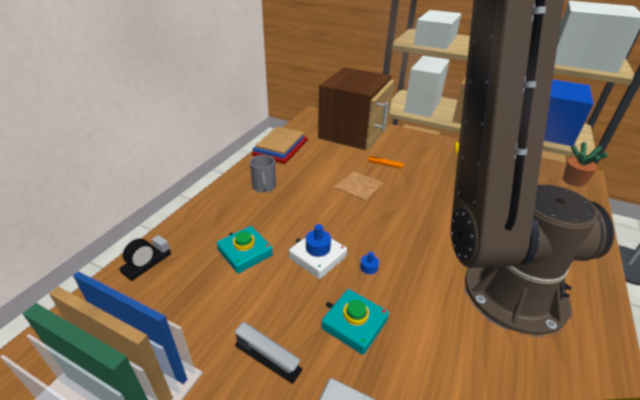

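The top view shows the white station with a blue cap at (267,232), a smaller blue cap on the desk at (283,281), turquoise look-alikes at (241,168) and (215,295), and the coaster at (401,219). The side view agrees: the station cap is at (318,242) and the small cap at (370,263). The cap on the white station is the larger one and sits over the collar, so it is the one I want. I'll measure it and confirm it in a crop.

```bash
python3 - <<'E'
from h import *
c=cap('top'); im=c['image']; h=cv2.cvtColor(im,cv2.COLOR_BGR2HSV)
def blobs(m,nm,z,box):
    x0,y0,x1,y1=box; mm=np.zeros_like(m); mm[y0:y1,x0:x1]=m[y0:y1,x0:x1]
    for k in cv2.findContours(mm,0,1)[0]:
        if cv2.contourArea(k)<80: continue
        M=cv2.moments(k);u,v=M['m10']/M['m00'],M['m01']/M['m00']
        q=cv2.minAreaRect(k); P=np.array([plane(c,*p,z)[:2] for p in cv2.boxPoints(q)])
        print(nm,round(u,1),round(v,1),plane(c,u,v,z).round(4),'sides',np.linalg.norm(P[0]-P[1]).round(4),np.linalg.norm(P[1]-P[2]).round(4),'ctr',P.mean(0).round(4),P.round(3).tolist() if nm!='cap' else '')
blobs(cv2.inRange(h,(100,130,60),(125,255,255)),'cap',.076,(230,190,310,300))
blobs(cv2.inRange(h,(0,0,190),(179,40,255)),'stn',.04,(235,195,305,265))
blobs(cv2.inRange(h,(8,40,165),(25,130,255)),'cork',.005,(365,185,440,255))
cork=cv2.resize(im[185:255,365:440],None,fx=4,fy=4)
a=cv2.resize(im[190:300,225:315],None,fx=5,fy=5,interpolation=cv2.INTER_CUBIC)
cv2.imwrite('pics/crop1.png',a)
# side view: knob top
c2=cap('side'); h2=cv2.cvtColor(c2['image'],cv2.COLOR_BGR2HSV); m=cv2.inRange(h2,(100,130,40),(130,255,255)); 
ys,xs=np.nonzero(m[215:265,295:345]); print('side cap rows',ys.min()+215,ys.max()+215,xs.min()+295,xs.max()+295)
for y in range(ys.min(),ys.min()+14,2): print(y+215,xs[ys==y].min()+295,xs[ys==y].max()+295)
b=c2['image'][215:280,285:390]; 
E
```

```text
cap 282.8 280.1 [0.3515 0.0832 0.076 ] sides 0.0411 0.0405 ctr [0.3518 0.0827] 
cap 268.0 232.2 [0.475  0.1195 0.076 ] sides 0.0624 0.0595 ctr [0.4744 0.1194] 
stn 268.9 232.6 [0.4741 0.121  0.04  ] sides 0.1072 0.1084 ctr [0.4745 0.1213] [[0.437, 0.187], [0.541, 0.16], [0.512, 0.055], [0.408, 0.083]]
cork 401.9 219.3 [ 0.5018 -0.2498  0.005 ] sides 0.2115 0.1949 ctr [ 0.5021 -0.2504] [[0.602, -0.149], [0.597, -0.361], [0.402, -0.35], [0.408, -0.142]]
side cap rows 225 255 306 330
225 316 320
227 315 322
229 315 322
231 311 324
233 308 327
235 307 329
237 306 330
```

View pics/crop1.png

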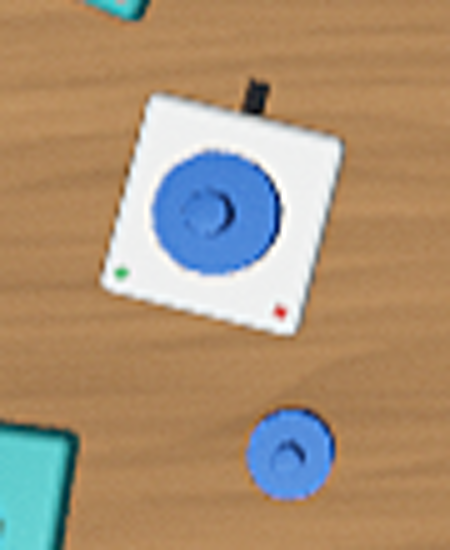

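The crop confirms it: the station cap (crop 215,212) has a cup about 62 mm across, while the desk one (290,455) is about 41 mm. The larger cap is at about (0.4745, 0.120) and the coaster centre at about (0.502, -0.250). I'll move now.

>>> send_rows([
  {"dp": [-60,49,0],"roll": 0,"jaw": 100},
  {"dp": [-108,88,0],"roll": 0,"jaw": 100},
  {"dp": [-156,127,0],"roll": 0,"jaw": 100},
  {"dp": [-204,166,0],"roll": 0,"jaw": 100},
  {"dp": [-240,195,0],"roll": 0,"jaw": 100},
], newtons=15)

```text
time_s: 0.82
tcp_pos: [0.3509, -0.405, 0.2407]
eef_rot: [-180.0, 0.0, -165.9]
contact_force: [0.7, -0.1, 0.0]
gripper_width: 0.0879
gripper_force: 0.0
```

```bash
cat >> h.py <<'E'
from scipy.spatial.transform import Rotation as Ro
def go(x,y,z):
    s=r.get_state(); R=Ro.from_euler('xyz',s['eef_rot'],degrees=True).as_matrix()
    print('t',s['time_s'],'tcp',np.round(s['tcp_pos'],4),'rot',np.round(s['eef_rot'],2),'f',np.round(s['contact_force'],2),'w',round(s['gripper_width'],4),'gf',s['gripper_force'])
    print('dp mm',((R.T@(np.array([x,y,z])-s['tcp_pos']))*1000).round(1))
E
python3 -c "
from h import *
go(.4745,.12,.24)"
```

```text
t 0.825 tcp [ 0.3509 -0.405   0.2407] rot [-1.7999e+02  2.0000e-02 -1.6586e+02] f [ 0.68 -0.12  0.05] w 0.0879 gf 0.0
dp mm [-248.2  478.9    0.6]
```

>>> send_rows([
  {"dp": [-28,54,0],"roll": 0,"jaw": 100},
  {"dp": [-56,108,0],"roll": 0,"jaw": 100},
  {"dp": [-84,162,0],"roll": 0,"jaw": 100},
  {"dp": [-112,216,0],"roll": 0,"jaw": 100},
  {"dp": [-130,250,0],"roll": 0,"jaw": 100},
])

```text
time_s: 1.45
tcp_pos: [0.4151, -0.1304, 0.2409]
eef_rot: [180.0, 0.1, -165.8]
contact_force: [1.6, -1.0, -0.1]
gripper_width: 0.0878
gripper_force: 0.0
```

>>> send_rows([
  {"dp": [-28,54,0],"roll": 0,"jaw": 100},
  {"dp": [-56,108,0],"roll": 0,"jaw": 100},
  {"dp": [-84,162,0],"roll": 0,"jaw": 100},
  {"dp": [-108,210,30],"roll": 0,"jaw": 100},
  {"dp": [-118,229,60],"roll": 0,"jaw": 100},
])

```text
time_s: 2.08
tcp_pos: [0.4739, 0.1211, 0.18]
eef_rot: [180.0, 0.1, -165.7]
contact_force: [0.0, -1.1, -0.7]
gripper_width: 0.0875
gripper_force: 0.0
```

```bash
python3 -c "
from h import *
go(.4745,.12,.095)
c=cap('side'); cv2.imwrite('pics/s1.png',cv2.resize(c['image'][130:290,220:440],None,fx=3,fy=3))"
```

```text
t 2.075 tcp [0.4739 0.1211 0.18  ] rot [ 1.7996e+02  8.0000e-02 -1.6572e+02] f [ 0.04 -1.13 -0.67] w 0.0875 gf 0.0
dp mm [-0.2 -1.3 85. ]
```

View pics/s1.png

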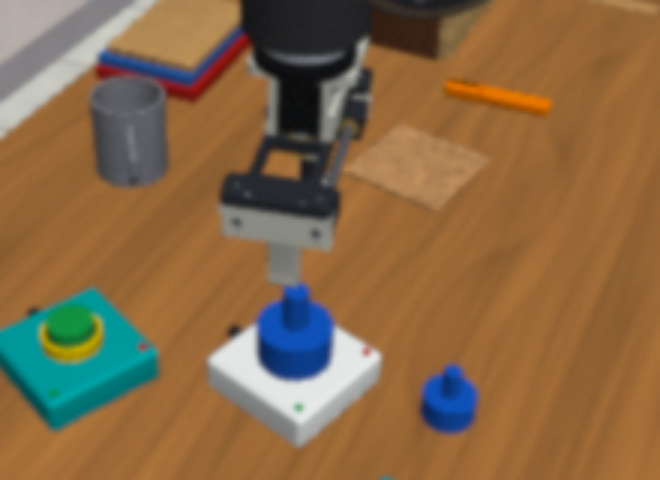

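The gripper is above the station, with the near finger at crop (285,262) and the knob at (297,300), clear of everything else. I'll descend and grip.

>>> send_rows([
  {"dp": [0,-1,30],"roll": 0,"jaw": 100},
  {"dp": [0,-1,60],"roll": 0,"jaw": 100},
  {"dp": [0,-1,80],"roll": 0,"jaw": 100},
  {"dp": [0,-1,85],"roll": 0,"jaw": 100},
  {"dp": [0,-1,85],"roll": 0,"jaw": 60},
])

```text
time_s: 2.75
tcp_pos: [0.4739, 0.1172, 0.0959]
eef_rot: [-180.0, 0.0, -165.9]
contact_force: [-0.2, -0.3, 0.5]
gripper_width: 0.0822
gripper_force: 0.0
```

>>> send_rows([
  {"dp": [0,0,0],"roll": 0,"jaw": 10},
  {"dp": [0,0,0],"roll": 0,"jaw": 10},
  {"dp": [0,0,0],"roll": 0,"jaw": 10},
  {"dp": [0,0,0],"roll": 0,"jaw": 10},
  {"dp": [0,0,0],"roll": 0,"jaw": 10},
], newtons=15)

```text
time_s: 3.38
tcp_pos: [0.4737, 0.1173, 0.0956]
eef_rot: [180.0, 0.0, -165.9]
contact_force: [-0.6, 0.6, 0.0]
gripper_width: 0.0337
gripper_force: 0.0
```

>>> send_rows([
  {"dp": [0,0,0],"roll": 0,"jaw": 10},
  {"dp": [0,0,0],"roll": 0,"jaw": 10},
  {"dp": [0,0,0],"roll": 0,"jaw": 10},
  {"dp": [0,0,0],"roll": 0,"jaw": 10},
  {"dp": [0,0,0],"roll": 0,"jaw": 10},
])

```text
time_s: 4.0
tcp_pos: [0.4742, 0.1189, 0.0962]
eef_rot: [179.9, 0.1, -165.8]
contact_force: [-5.0, 6.6, 5.2]
gripper_width: 0.0221
gripper_force: 15.1
```

>>> send_rows([
  {"dp": [0,0,-5],"roll": 0,"jaw": 10},
  {"dp": [0,0,-15],"roll": 0,"jaw": 10},
  {"dp": [0,0,-30],"roll": 0,"jaw": 10},
  {"dp": [0,0,-45],"roll": 0,"jaw": 10},
  {"dp": [0,0,-60],"roll": 0,"jaw": 10},
])

```text
time_s: 4.62
tcp_pos: [0.4736, 0.1172, 0.1563]
eef_rot: [-180.0, -0.0, -165.9]
contact_force: [0.2, -0.6, -0.7]
gripper_width: 0.0215
gripper_force: 15.0
```

```bash
python3 -c "
from h import *
go(.502,-.25,.155)
c=cap('side'); cv2.imwrite('pics/s2.png',cv2.resize(c['image'][130:290,220:440],None,fx=3,fy=3))"
```

```text
t 4.625 tcp [0.4736 0.1172 0.1563] rot [-1.8000e+02 -1.0000e-02 -1.6586e+02] f [ 0.19 -0.61 -0.69] w 0.0215 gf 14.97480109333992
dp mm [  62.2 -363.     1.3]
```

View pics/s2.png

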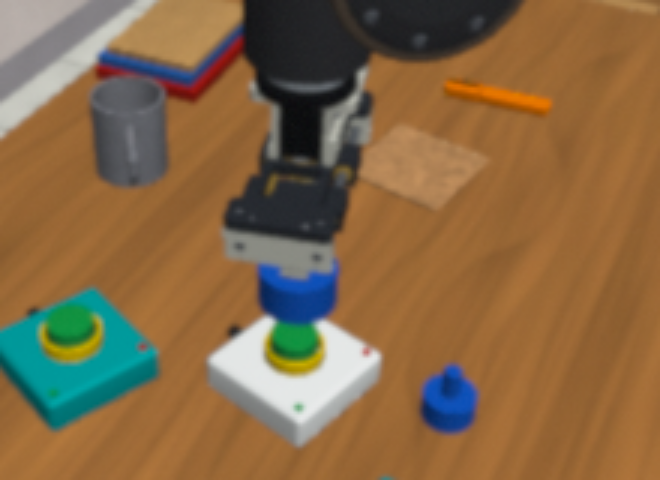

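The cap (crop 298,285) is lifted clear and the green button shows on the white station at (296,338). I'll carry it to the coaster.

>>> send_rows([
  {"dp": [4,-25,0],"roll": 0,"jaw": 10},
  {"dp": [11,-65,0],"roll": 0,"jaw": 10},
  {"dp": [19,-110,0],"roll": 0,"jaw": 10},
  {"dp": [27,-155,0],"roll": 0,"jaw": 10},
  {"dp": [34,-200,0],"roll": 0,"jaw": 10},
])

```text
time_s: 5.3
tcp_pos: [0.4895, -0.0864, 0.1558]
eef_rot: [180.0, 0.0, -165.8]
contact_force: [0.9, -0.0, 0.0]
gripper_width: 0.0215
gripper_force: 15.0
```

>>> send_rows([
  {"dp": [8,-45,0],"roll": 0,"jaw": 10},
  {"dp": [15,-90,0],"roll": 0,"jaw": 10},
  {"dp": [22,-130,0],"roll": 0,"jaw": 10},
  {"dp": [27,-155,0],"roll": 0,"jaw": 10},
  {"dp": [28,-163,0],"roll": 0,"jaw": 10},
])

```text
time_s: 5.92
tcp_pos: [0.5019, -0.2512, 0.1553]
eef_rot: [180.0, -0.0, -166.0]
contact_force: [-0.2, 0.7, -0.3]
gripper_width: 0.0215
gripper_force: 15.0
```

>>> send_rows([
  {"dp": [0,0,20],"roll": 0,"jaw": 10},
  {"dp": [0,0,45],"roll": 0,"jaw": 10},
  {"dp": [0,0,65],"roll": 0,"jaw": 10},
  {"dp": [0,0,75],"roll": 0,"jaw": 10},
  {"dp": [0,0,75],"roll": 0,"jaw": 10},
])

```text
time_s: 6.55
tcp_pos: [0.502, -0.2495, 0.0802]
eef_rot: [180.0, -0.1, -165.8]
contact_force: [0.1, 0.3, -1.3]
gripper_width: 0.0217
gripper_force: 15.0
```

```bash
python3 -c "
from h import *
go(.502,-.25,.0608)
c=cap('side'); cv2.imwrite('pics/s3.png',cv2.resize(c['image'][110:250,280:460],None,fx=4,fy=4))"
```

```text
t 6.55 tcp [ 0.502  -0.2495  0.0802] rot [ 1.7998e+02 -6.0000e-02 -1.6583e+02] f [ 0.14  0.35 -1.28] w 0.0217 gf 14.974767565727234
dp mm [ 0.1 -0.5 19.4]
```

View pics/s3.png

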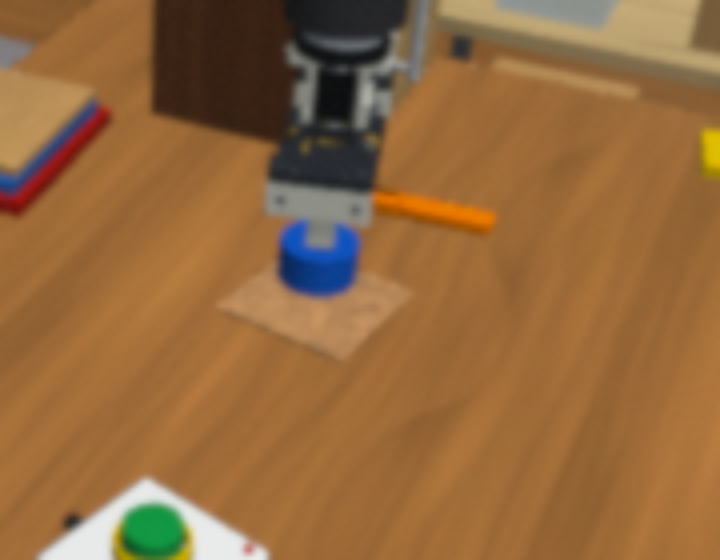

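The cap (crop 318,262) hangs about 20 mm above the middle of the coaster (centre 316,305). I'll lower it gently.

>>> send_rows([
  {"dp": [0,0,7],"roll": 0,"jaw": 10},
  {"dp": [0,0,13],"roll": 0,"jaw": 10},
  {"dp": [0,0,17],"roll": 0,"jaw": 10},
  {"dp": [0,0,18.5],"roll": 0,"jaw": 10},
  {"dp": [0,0,18.5],"roll": 0,"jaw": 10},
])

```text
time_s: 7.22
tcp_pos: [0.5022, -0.2499, 0.062]
eef_rot: [180.0, -0.0, -165.9]
contact_force: [-0.1, 0.0, -0.8]
gripper_width: 0.0221
gripper_force: 15.0
```

>>> send_rows([
  {"dp": [0,0,0.5],"roll": 0,"jaw": 10},
  {"dp": [0,0,1],"roll": 0,"jaw": 10},
  {"dp": [0,0,1],"roll": 0,"jaw": 10},
])

```text
time_s: 7.6
tcp_pos: [0.5022, -0.2499, 0.0611]
eef_rot: [-180.0, 0.0, -165.9]
contact_force: [-0.0, -0.2, -0.3]
gripper_width: 0.0217
gripper_force: 15.0
```

>>> send_rows([
  {"dp": [0,0,0.5],"roll": 0,"jaw": 10},
  {"dp": [0,0,1],"roll": 0,"jaw": 10},
  {"dp": [0,0,1],"roll": 0,"jaw": 10},
])

```text
time_s: 7.98
tcp_pos: [0.5021, -0.2498, 0.0606]
eef_rot: [-180.0, -0.0, -165.8]
contact_force: [-1.7, 0.8, 5.8]
gripper_width: 0.0218
gripper_force: 15.0
```

Contact at 5.8 N, so the cap is standing on the coaster. Release.

>>> send_rows([
  {"dp": [0,0,0],"roll": 0,"jaw": 35},
  {"dp": [0,0,0],"roll": 0,"jaw": 50},
  {"dp": [0,0,0],"roll": 0,"jaw": 70},
  {"dp": [0,0,0],"roll": 0,"jaw": 70},
  {"dp": [0,0,0],"roll": 0,"jaw": 70},
])

```text
time_s: 8.6
tcp_pos: [0.5022, -0.2499, 0.06]
eef_rot: [180.0, -0.0, -165.9]
contact_force: [-0.4, -0.3, 0.1]
gripper_width: 0.06
gripper_force: 0.0
```

>>> send_rows([
  {"dp": [0,0,-5],"roll": 0,"jaw": 70},
  {"dp": [0,0,-30],"roll": 0,"jaw": 70},
  {"dp": [0,0,-70],"roll": 0,"jaw": 70},
  {"dp": [0,0,-110],"roll": 0,"jaw": 70},
  {"dp": [0,0,-120],"roll": 0,"jaw": 70},
])

```text
time_s: 9.22
tcp_pos: [0.5037, -0.2502, 0.1835]
eef_rot: [-179.9, 0.3, -165.8]
contact_force: [-0.5, -0.3, -0.4]
gripper_width: 0.0615
gripper_force: 0.0
```

```bash
python3 - <<'E'
from h import *
go(.4745,.12,.18)
def cen(m,box):
    x0,y0,x1,y1=box; k=max(cv2.findContours(m[y0:y1,x0:x1],0,1)[0],key=cv2.contourArea); M=cv2.moments(k)
    return M['m10']/M['m00']+x0,M['m01']/M['m00']+y0,cv2.contourArea(k)
for n,b in(('top',(235,195,305,265)),('side',(295,215,345,275))):
    c=cap(n); h=cv2.cvtColor(c['image'],cv2.COLOR_BGR2HSV)
    try:
        q=cen(cv2.inRange(h,(45,100,50),(80,255,255)),b); print(n,'green',q,plane(c,q[0],q[1],.066 if n=='top' else .063).round(4))
        q=cen(cv2.inRange(h,(20,120,100),(80,255,255)),b); print(n,'yellow+green',q,plane(c,q[0],q[1],.056).round(4))
    except Exception as e: print(e)
cv2.imwrite('pics/s4.png',cv2.resize(c['image'][110:290,280:460],None,fx=3,fy=3))
E
```

```text
t 9.225 tcp [ 0.5037 -0.2502  0.1835] rot [-179.86    0.27 -165.84] f [-0.53 -0.28 -0.41] w 0.0615 gf 0.0
dp mm [-62.3 366.1   2.9]
top green (268.1209349593496, 232.09857723577235, 164.0) [0.4754 0.1202 0.066 ]
top yellow+green (266.96109637488945, 232.19009725906278, 188.5) [0.4753 0.1243 0.056 ]
side green (317.81958195819584, 242.56325632563255, 151.5) [0.4717 0.1244 0.063 ]
side yellow+green (317.7665343915344, 245.4047619047619, 252.0) [0.4703 0.1271 0.056 ]
```

View pics/s4.png

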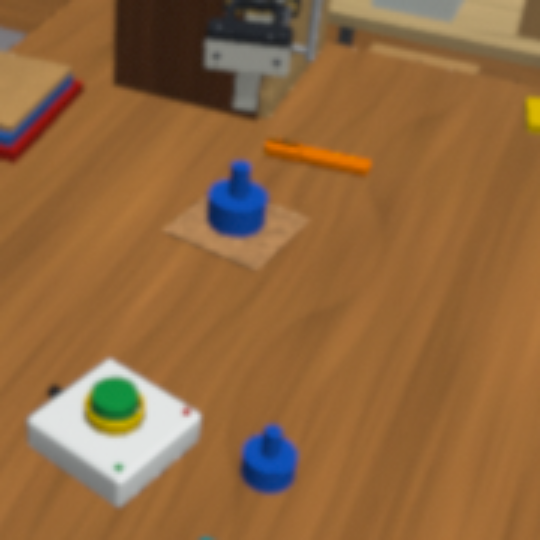

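The cap stands upright in the middle of the coaster (crop 238,205), the free button is at (115,400), or about (0.475, 0.120), and the bystanders haven't moved. I'll go to the button, closing the jaws on the way.

>>> send_rows([
  {"dp": [-9,50,0],"roll": 0,"jaw": 0},
  {"dp": [-17,100,0],"roll": 0,"jaw": 0},
  {"dp": [-26,150,0],"roll": 0,"jaw": 0},
  {"dp": [-34,200,0],"roll": 0,"jaw": 0},
  {"dp": [-43,250,0],"roll": 0,"jaw": 0},
])

```text
time_s: 9.95
tcp_pos: [0.4817, 0.0044, 0.1788]
eef_rot: [-180.0, -0.1, -165.9]
contact_force: [1.0, -0.3, -0.0]
gripper_width: 0.0171
gripper_force: 0.0
```

>>> send_rows([
  {"dp": [-8,45,0],"roll": 0,"jaw": 0},
  {"dp": [-15,85,20],"roll": 0,"jaw": 0},
  {"dp": [-20,112,50],"roll": 0,"jaw": 0},
  {"dp": [-20,116,75],"roll": 0,"jaw": 0},
  {"dp": [-20,116,80],"roll": 0,"jaw": 0},
])

```text
time_s: 10.58
tcp_pos: [0.4721, 0.1198, 0.0976]
eef_rot: [-179.9, -0.3, -165.8]
contact_force: [0.3, 0.3, 0.1]
gripper_width: 0.0002
gripper_force: 0.0
```

>>> send_rows([
  {"dp": [0,0,0],"roll": 0,"jaw": 0},
  {"dp": [0,0,0],"roll": 0,"jaw": 0},
  {"dp": [0,0,0],"roll": 0,"jaw": 0},
  {"dp": [0,0,0],"roll": 0,"jaw": 0},
])

```text
time_s: 11.08
tcp_pos: [0.4742, 0.1204, 0.1006]
eef_rot: [180.0, 0.1, -165.9]
contact_force: [0.1, 0.5, -0.1]
gripper_width: 0.0005
gripper_force: 0.0
```

```bash
python3 -c "
from h import *
go(.475,.12,.080)"
```

```text
t 11.075 tcp [0.4742 0.1204 0.1006] rot [ 1.7997e+02  6.0000e-02 -1.6588e+02] f [ 0.06  0.52 -0.12] w 0.0005 gf 0.0
dp mm [-0.7 -0.6 20.6]
```

>>> send_rows([
  {"dp": [-0.7,-0.6,5],"roll": 0,"jaw": 0},
  {"dp": [-0.7,-0.6,10],"roll": 0,"jaw": 0},
  {"dp": [-0.7,-0.6,14],"roll": 0,"jaw": 0},
  {"dp": [-0.7,-0.6,16],"roll": 0,"jaw": 0},
  {"dp": [-0.7,-0.6,16],"roll": 0,"jaw": 0},
])

```text
time_s: 11.7
tcp_pos: [0.4747, 0.12, 0.0838]
eef_rot: [-180.0, -0.0, -165.9]
contact_force: [-0.4, -0.0, 0.4]
gripper_width: 0.0002
gripper_force: 0.0
```

>>> send_rows([
  {"dp": [0,0,2],"roll": 0,"jaw": 0},
  {"dp": [0,0,4],"roll": 0,"jaw": 0},
  {"dp": [0,0,6],"roll": 0,"jaw": 0},
  {"dp": [0,0,8],"roll": 0,"jaw": 0},
  {"dp": [0,0,8],"roll": 0,"jaw": 0},
])

```text
time_s: 12.32
tcp_pos: [0.4748, 0.1201, 0.0761]
eef_rot: [180.0, 0.0, -165.9]
contact_force: [-0.7, 0.1, 4.2]
gripper_width: 0.0007
gripper_force: 1.6
```

>>> send_rows([
  {"dp": [0,0,2],"roll": 0,"jaw": 0},
  {"dp": [0,0,4],"roll": 0,"jaw": 0},
  {"dp": [0,0,6],"roll": 0,"jaw": 0},
  {"dp": [0,0,7.5],"roll": 0,"jaw": 0},
  {"dp": [0,0,7.5],"roll": 0,"jaw": 0},
])

```text
time_s: 12.95
tcp_pos: [0.4748, 0.1201, 0.0685]
eef_rot: [-180.0, 0.0, -165.9]
contact_force: [-1.2, 0.0, 6.3]
gripper_width: 0.0004
gripper_force: 2.9
```

>>> send_rows([
  {"dp": [0,0,0],"roll": 0,"jaw": 0},
  {"dp": [0,0,0],"roll": 0,"jaw": 0},
  {"dp": [0,0,0],"roll": 0,"jaw": 0},
  {"dp": [0,0,0],"roll": 0,"jaw": 0},
  {"dp": [0,0,0],"roll": 0,"jaw": 0},
])

```text
time_s: 13.58
tcp_pos: [0.4749, 0.1201, 0.0687]
eef_rot: [180.0, 0.0, -165.9]
contact_force: [-0.8, -1.0, 5.6]
gripper_width: 0.0002
gripper_force: 2.9
```

```bash
python3 -c "
from h import *
go(.475,.12,.068)
c=cap('side'); cv2.imwrite('pics/s5.png',cv2.resize(c['image'][130:290,280:440],None,fx=3.5,fy=3.5))
go(.475,.12,.068)"
```

```text
t 13.575 tcp [0.4749 0.1201 0.0687] rot [ 1.8000e+02  2.0000e-02 -1.6585e+02] f [-0.81 -0.97  5.58] w 0.0002 gf 2.892627571900448
dp mm [-0.1 -0.2  0.7]
t 13.625 tcp [0.4749 0.1201 0.0686] rot [ 1.8000e+02  1.0000e-02 -1.6585e+02] f [-1.32  0.2   4.8 ] w 0.0006 gf 2.8931064755943225
dp mm [-0.1 -0.1  0.6]
```

View pics/s5.png

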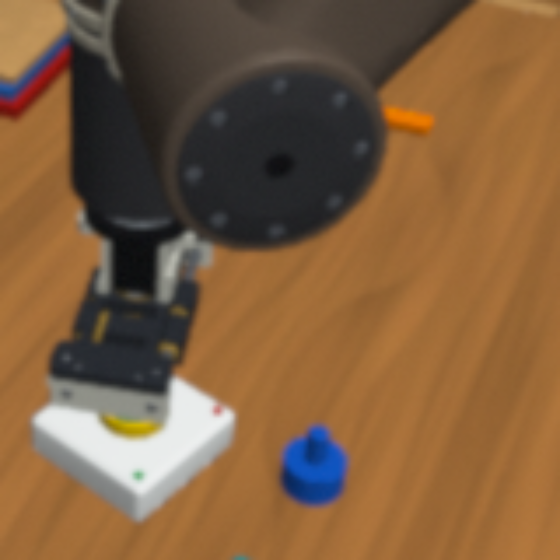

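The fingers press on the button inside the collar (crop 132,415). The TCP is 0.6 mm above the flush height, with a steady push of about 5.5 N. Handing in.

```bash
python3 -c "
from plant import r
print(r.close_job())"
```

```text
the job is handed in; nothing more can be done
None
```

The larger blue cap is set down and let go, open side down, on the middle of the coaster, and I handed the job in with the gripper holding the green button about 11.4 mm down (12 mm is flush) at about 5.5 N; the hand-in returned no verdict.

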